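Close a specimen mould and hold it into the datum corner

ROBOT

A 7-joint arm with a two-finger parallel gripper is mounted at the origin on the work surface. World frame = base frame: x ahead of the robot, y to its left, z up, the work surface at z = 0. Lengths are in m, angles in rad, forces in N, time in s.
With the tool pointing down it reaches from about 0.425 to 0.95 m from the base axis. Payload 16.7 kg.
Tool frame: the origin (TCP) lies midway between the tips of the shut fingers; the grasp point (between the pads) lies 19 mm behind it; z points along the fingers, y is the line along which they close (so a half turn about z gives the same grasp; the last joint's range is limited). The gripper opens to 94 mm and grips with 3 to 60 N. Pads are 16 mm wide; open, the fingers measure 119 mm over their backs; the gripper's body (75 mm by 177 mm) begins 78 mm behind the grasp point.
Start: joints at [-1.494, 0.426, 0.074, 1.606, -0.034, 1.111, -0.067], TCP at [0.151, 0.658, 0.168] pointing down, gripper open.
Joint ranges: [-2.85, 2.85], [-0.5, 2.14], [-1.23, 1.37], [0.21, 2.46], [-1.02, 4.16], [0.16, 2.05], [-2.73, 2.73]. Speed limits (rad/s): [1.89, 1.89, 2.39, 2.39, 3.01, 3.01, 3.01].

INTERFACE

Orientations are given as a unit quaternion [x, y, z, w].
In Python, from rig import observe, camera, camera_info, sign_off gives the robot as it stands.
- The arm moves only by the tool servo_tool, never from a script. Its argument "commands" is a list of rows, each a list of 4 numbers: the shift along the tool's x, y, z each as a share of 0.4 m, from -1 to 1, then the turn about the tool's z as a share of 180 degrees, from -1 to 1. A call has 1 to 10 rows; each row is the pose to reach, as a shift and turn from the pose commanded when the call began, along the tool's axes at that moment, turning the shorter way round; what a row does not reach only later rows make up. A row lasts 1/8 s, in which the tool goes at most 62.5 mm and 10.7 degrees, less where a joint would pass 70% of its speed; a pose out of reach is approached as far as the arm can. A call with a number of a shift or a turn outside -1 to 1 is refused whole. A call with a gripper value outside its range is refused whole. "fingers" is the opening, from 0 (shut) to 1 (fully open), set as the call begins (left out, the last holds). The fingers move at their own pace and stop on an object; "squeeze" is the grip in N (left out, the last holds). Time passes only in rows, so rows that repeat a pose let the fingers close. It gives the time, the measured TCP pose, the force, the opening and the grip force at its end, in the units of the state.
- observe(): the state, without advancing time (a new reading comes with each control period).
- camera(name): name is "scene" or "side" or "wrist"; returns the picture (384x512x3 uint8, red, green, blue); there is no depth.
- camera_info(name): a dict with "camera_matrix" (3x3 intrinsics, pixels), "R" (3x3) and "t" (3): a world point X has camera coordinates R X + t; the wrist camera has in their place "hand_eye" (4x4, takes a point from camera to tool coordinates, whose origin is the TCP and whose axes are the flange's). Camera axes: x right, y down, z forward; pixel columns grow to the right and rows downward; lengths in m; the calibration is good to about 2 mm. A picture is of the moment at which its call begins: read the wrist's pose just before it. camera_info takes no time and is no camera call.
- sign_off(): hands the job in; it is judged then, once.
The state is a dict: "time": time; "joints": joint angles; "joint_vel": joint speeds; "effort": joint torques, N m; "tool_pos": TCP position; "orientation": TCP orientation; "force": force on the tool from outside, world axes, zero at the start; "wrist_torque": the same for the moment, N m; "grip_width": opening from 0.0 (shut) to 1.0 (fully open); "grip_force": force on a finger pad.
Only numpy, scipy, OpenCV 4.12 (cv2) and the standard library are available. Lean on these libraries where they do the work, as an engineer would, in place of code of your own. Each camera call takes 0.05 s, during which the arm holds its last target. There are 200 camera calls.

TASK

Get the specimen mould ready for clamping: put its lid on so that it sits fully down and level, then set the mould flat on the clamping plate and push it right home into the corner, square against both stop bars. Finish while holding it there, pressed firmly against both bars at once and not letting go, because I will swing the clamp over it. Keep the mould upright all the way and leave the other things on the bench where they are.

Things in the scene. Friction and masses are not known exactly. Their poses are not given: they have to be found in the camera images.
- mould: Open aluminium specimen mould: square block 56 x 56 x 40 mm tall with a round bore 40 mm across, 28 mm deep, in its top (a white blank lies in it). 0.2 to 0.45 kg. Starts upright on the bench, lid off. Origin: centre of its underside; z up; x, y square to its sides. The four sides are alike: it may go in any of four ways round. It slides easily on the plate (friction about 0.35).
- mould_mouth (a point): Centre of the mould's bore at its top face, 40 mm above the mould's underside.
- lid: The mould's lid, 0.09 kg: round flange 54 mm across, 6 thick; below it a plug 37 mm across (foot chamfered to 33), 8 mm tall, which enters the bore with 1.5 mm play all round; on top a round steel stem 15 mm across, 24 tall, to grip it by. Starts on the bench on its plug. Origin: centre of the plug's underside (flange top 14, stem top 38 mm above). Seated: 32 mm above the mould's origin.
- lid_stem_top (a point): Centre of the top end of the lid's stem, 38 mm above the lid's origin.
- station: Clamping plate fixed to the bench: aluminium, 210 (x) x 190 (y) x 12 mm, with tapped holes, two steel stop bars on the +x and +y sides of a corner, and behind the corner, at (80, 75) mm from the origin, a fixed swing clamp (post, arm turned outwards, black star knob, top 78 mm above the plate). Origin: centre of its underside, on the bench; x, y along its sides; yaw varies up to 0.35 rad.
- corner (a point): The datum corner: the point on the plate's top where the inner faces of the two stop bars would meet, at (38, 33, 12) mm in the station's frame; its axes are the station's. The mould is home when it stands on the plate with its centre 28 mm from each bar's inner face, its origin at (-28, -28, 0) mm from this point.
- stop_back: Rigid ground steel stop bar, 16 mm thick, 64 mm long along the station's y, 14 mm high above the plate (26 mm of the mould stands above it). Origin: centre of its underside. Its inner face looks to the station's -x and ends 10 mm short of the corner. Pushing the mould along the station's +x brings it against this bar.
- stop_left: The same bar turned a quarter: 64 mm long along the station's x, 16 mm thick, 14 mm high above the plate, rigid. Origin: centre of its underside. Its inner face looks to the station's -y and ends 10 mm short of the corner. Pushing the mould along the station's +y brings it against this bar.
- geometry: Bystander: a steel rheometer plate standing on its 40 mm disc, shaft up, 66 mm tall. Origin: centre of its underside.
- beaker: Bystander: an empty glass beaker 68 mm across, 75 mm tall. Origin: centre of its underside.
- jar: Bystander: a capped sample jar 48 mm across, 55 mm tall. Origin: centre of its underside.
- spanner: Bystander: a steel spanner 150 mm long lying flat. Origin: under its middle; x along it.
- caliper: Bystander: a caliper 170 mm long lying flat, 12 mm high. Origin: under its middle; x along it.
- ring: Bystander: a brass trimming ring 40 mm across, 6 mm high. Origin: centre of its underside.
- driver: Bystander: a screwdriver 170 mm long with a black handle, lying on the bench. Origin: under its middle; x along it.
Mind the look-alikes: they are no part of the job. Leave any blue or purple look-alike of the lid alone.

How it is judged:
On the way:
1. the lid is on the mould, plug in the bore, flange down on the rim, level, and let go (z of lid in the frame of mould between 0.029 and 0.0345 m and horizontal distance between lid and mould below 0.005 m and angle between the z axis of lid and the z axis of mould, either way round below 0.05 rad and angle between lid's own z axis and vertical below 0.08 rad and contact force between the fingers and lid below 0.2 N), for 0.2 s.
At the end, for the whole second after the job is handed in: Lid seated (flange within 2.5 mm of the rim, level within 0.05 rad), put on and let go earlier. Mould flat on the plate, within 3 mm of home, square within 0.05 rad, at rest, touched by the gripper (over 1 N) and bearing on each stop bar with over 1.5 N, all through the last second (z of lid in the frame of mould between 0.029 and 0.0345 m and horizontal distance between lid and mould below 0.005 m and angle between the z axis of lid and the z axis of mould, either way round below 0.05 rad and angle between lid's own z axis and vertical below 0.08 rad and z of mould in the frame of corner between -0.003 and 0.002 m and angle between mould's own z axis and vertical below 0.05 rad and x of mould in the frame of corner between -0.031 and -0.025 m and y of mould in the frame of corner between -0.031 and -0.025 m and (angle between the x axis of mould and the x axis of station, either way round below 0.05 rad or angle between the x axis of mould and the y axis of station, either way round below 0.05 rad) and contact force between mould and stop_back above 1.5 N and contact force between mould and stop_left above 1.5 N and (contact force between the fingers and mould above 1 N or contact force between the fingers and lid above 1 N) and linear speed of each of mould, lid below 0.01 m/s); the arm keeps its last pose, push and grip.
It fails at once if the mould is tipped by more than 0.35 rad (angle between mould's own z axis and vertical above 0.35 rad).
It fails at once if another thing on the bench is moved by more than 25 mm (distance of any of geometry, beaker, jar, spanner, caliper, ring, driver from where it was at the start of the episode above 0.025 m).
It also fails if it takes over 72 s, if anything falls off the work surface, if the arm or the gripper's body presses on something with over 40 N, if the wrist force passes 120 N, or if a joint passes its speed limit or range.

## Working session

There is one attempt and no reset: what is moved stays moved. The work goes in short steps, Python scripts to look and compute and a tool call to move; the robot and the scene stay as the last step left them, time stands still between calls to the robot, and variables do not carry over. Pictures are saved under pics/ and viewed, at most 10 in all, crops included, and the job is handed in when it is done.

Besides the shell and the picture viewer there is one more tool, called after "Call:" as name(argument=value, ...), one argument or row to a line, values as JSON. servo_tool: Moves the arm, as the interface text tells. Shift numbers are shares of 0.4 m and turn numbers shares of 180 degrees, none past 1 either way. Its arguments: {"type":"object","properties":{"commands":{"type":"array","items":{"type":"array","items":{"type":"number","minimum":-1,"maximum":1}}},"fingers":{"type":"number"},"squeeze":{"type":"number"}},"required":["commands"]}

```bash
ls; mkdir -p pics
python3 - <<'E'
from rig import *
import cv2
for n in("scene","side"):
    im=camera(n); cv2.imwrite(f"pics/{n}0.png",im[:,:,::-1])
    c=camera_info(n); print(n,c)
print(observe()); print(camera_info("wrist"))
E
```

```text
pics
scene {'camera_matrix': array([[389.1715158 ,   0.        , 250.43872899],
       [  0.        , 389.1715158 , 192.63553103],
       [  0.        ,   0.        ,   1.        ]]), 'R': array([[-0.17505104,  0.9844698 ,  0.01327947],
       [ 0.81107152,  0.15183852, -0.5648965 ],
       [-0.55813988, -0.08811512, -0.82505491]]), 't': array([ 0.18508023, -0.3922789 ,  1.34530385])}
side {'camera_matrix': array([[367.59544968,   0.        , 251.23570719],
       [  0.        , 367.59544968, 196.3976805 ],
       [  0.        ,   0.        ,   1.        ]]), 'R': array([[ 0.96126395, -0.27536925,  0.01197435],
       [-0.18564116, -0.67892876, -0.71034717],
       [ 0.2037375 ,  0.6806082 , -0.70374961]]), 't': array([-0.5590485 ,  0.06807976,  0.92940626])}
{'time': 0.1, 'joints': array([-1.49447695,  0.42665889,  0.07384352,  1.60654252, -0.03410567,
        1.11078665, -0.06709637]), 'joint_vel': array([ 0.0001281 , -0.0012176 ,  0.00145814, -0.00103023, -0.0007002 ,
       -0.0002692 ,  0.00105445]), 'effort': array([ 7.39598705e-03, -9.37466025e+01,  3.67637046e+00, -4.55037725
[... 215 characters left out ...]
'force': array([-0.79174296, -0.6456459 ,  0.10831634]), 'wrist_torque': array([ 0.01663277,  0.03098334, -0.00096478]), 'grip_force': 0.0, 'grip_width': 1.0028487609424297}
{'camera_matrix': array([[281.04092911,   0.        , 251.67477293],
       [  0.        , 281.04092911, 189.64100741],
       [  0.        ,   0.        ,   1.        ]]), 'hand_eye': array([[-1.32006078e-03, -9.63368954e-01, -2.68176276e-01,
         7.87089790e-02],
       [ 9.99998941e-01, -1.43595664e-03,  2.36026325e-04,
        -4.20983881e-04],
       [-6.12469938e-04, -2.68175681e-01,  9.63369830e-01,
        -2.16463414e-01],
       [ 0.00000000e+00,  0.00000000e+00,  0.00000000e+00,
         1.00000000e+00]])}
```

View pics/scene0.png

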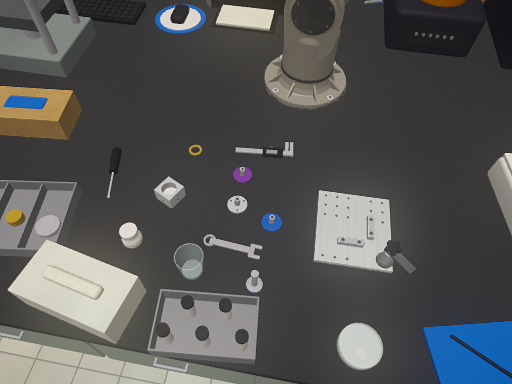

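View pics/side0.png

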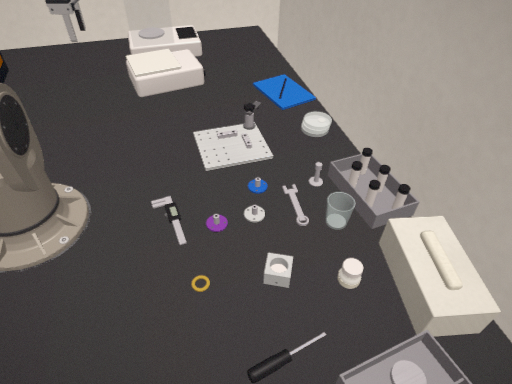

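The scene view shows the white/steel lid near (237,204), the mould at (170,192), and the station at (353,230). In the side view they are at (255,213), (279,269) and (232,145). The purple and blue look-alikes are beside the lid.

```bash
cat > h.py <<'E'
import numpy as np, cv2
from rig import *
from scipy.spatial.transform import Rotation as Ro
def cam(n,st=None):
    c=camera_info(n); K=c["camera_matrix"]
    if n!="wrist": R,t=c["R"],c["t"]; return K,R,-R.T@t
    H=c["hand_eye"]; Rt=Ro.from_quat(st["orientation"]).as_matrix()
    Rc=Rt@H[:3,:3]; return K,Rc.T,Rt@H[:3,3]+st["tool_pos"]
def ray(C,uv):
    K,R,o=C; d=R.T@np.linalg.solve(K,[uv[0],uv[1],1]); return o,d/np.linalg.norm(d)
def onz(C,uv,z):
    o,d=ray(C,uv); return o+d*(z-o[2])/d[2]
def tri(*cu):
    A=0;b=0;rs=[ray(C,u) for C,u in cu]
    for o,d in rs:
        P=np.eye(3)-np.outer(d,d); A=A+P; b=b+P@o
    X=np.linalg.solve(A,b); return X,[np.linalg.norm(np.cross(X-o,d)) for o,d in rs]
def proj(C,X):
    K,R,o=C; p=K@(R@(np.asarray(X)-o)); return p[:2]/p[2]
def shot(name):
    st=observe(); im=camera("wrist"); cv2.imwrite(f"pics/{name}.png",im[:,:,::-1]); return st,im
def tomove(st,X,yaw=None):
    "shift in tool axes, shares of .4"
    return Ro.from_quat(st["orientation"]).as_matrix().T@(np.asarray(X)-st["tool_pos"])/.4
E
python3 - <<'E'
from h import *
S=cam("scene");D=cam("side")
for n,a,b in [("lidstem",(238,199),(255,208)),("mouldtop",(169,187),(279,262)),("platecorners NW",(319,192),(195,132)),("geom",(255,273),(318,165)),("blue stem",(272,216),(258,180)),("knob",(394,246),(249,107)),("purple",(242,169),(217,217))]: print(n,tri((S,a),(D,b)))
print("plate scene",[onz(S,u,.012).round(3) for u in[(319,192),(391,200),(393,270),(315,263)]])
print("plate side",[onz(D,u,.012).round(3) for u in[(195,132),(259,125),(271,152),(206,167)]])
print(S[2],D[2]); print(Ro.from_quat(observe()["orientation"]).as_matrix().round(3))
E
```

```text
lidstem (array([ 0.55261078, -0.12553666,  0.03218521]), [np.float64(0.0029364616817895615), np.float64(0.0029364616817897354)])
mouldtop (array([ 0.55493403, -0.30851656,  0.04497647]), [np.float64(0.0006872770099644203), np.float64(0.0006872770099643073)])
platecorners NW (array([0.48248682, 0.10052572, 0.09085455]), [np.float64(0.043670533424937034), np.float64(0.04367053342493703)])
geom (array([ 0.75836018, -0.04416059,  0.06186099]), [np.float64(0.0007527849831903435), np.float64(0.0007527849831901575)])
blue stem (array([ 0.58951723, -0.02990611,  0.03553336]), [np.float64(0.0026508572002889625), np.float64(0.0026508572002890184)])
knob (array([0.64606062, 0.25906612, 0.08417283]), [np.float64(0.001540302897256262), np.float64(0.0015403028972561916)])
purple (array([ 0.45355328, -0.13287713,  0.03428786]), [np.float64(0.0019180391745880702), np.float64(0.001918039174588049)])
plate scene [array([0.474, 0.086, 0.012]), array([0.464, 0.28 , 0.012]), array([0.669, 0.28 , 0.012]), array([0.685, 0.093, 0.012])]
plate side [array([0.468, 0.269, 0.012]), array([0.681, 0.254, 0.012]), array([0.674, 0.104, 0.012]), array([0.469, 0.086, 0.012])]
[ 1.10143246 -0.00410124  0.8858948 ] [ 0.36067667 -0.74028498  0.7091238 ]
[[-0.975  0.224 -0.   ]
 [ 0.224  0.975 -0.001]
 [-0.    -0.001 -1.   ]]
```

Call:
servo_tool(
  commands=[
    [-0.62, -0.47, -0.2, -0.072],
    [-0.62, -0.47, -0.2, -0.072],
    [-0.62, -0.47, -0.2, -0.072],
    [-0.62, -0.47, -0.2, -0.072],
    [-0.62, -0.47, -0.2, -0.072],
    [-0.62, -0.47, -0.2, -0.072],
    [-0.62, -0.47, -0.2, -0.072],
    [-0.62, -0.47, -0.2, -0.072],
  ],
)

```text
time: 1.1
tool_pos: [0.3494, 0.4201, 0.2469]
orientation: [-0.001, 1.0, -0.0, -0.0]
force: [0.6, -0.0, -0.2]
grip_width: 0.997
grip_force: 0.0
```

Call:
servo_tool(
  commands=[
    [-0.47, -0.57, 0.1, 0],
    [-0.47, -0.57, 0.1, 0],
    [-0.47, -0.57, 0.1, 0],
    [-0.47, -0.57, 0.1, 0],
    [-0.47, -0.57, 0.1, 0],
    [-0.47, -0.57, 0.1, 0],
    [-0.47, -0.57, 0.1, 0],
  ],
  fingers=0.5,
)

```text
time: 1.98
tool_pos: [0.5381, 0.1927, 0.207]
orientation: [-0.001, 1.0, -0.0, -0.001]
force: [-0.1, -0.0, 0.3]
grip_width: 0.5
grip_force: 0.0
```

Run:
```python
from h import *
st,im=shot("w1"); print(st["joints"].round(2),st["tool_pos"],st["orientation"].round(3))
```

```text
[-0.76  0.23  0.36  1.81 -0.09  1.12  1.2 ] [0.53813455 0.19266009 0.2069513 ] [-0.001  1.    -0.    -0.001]
```

View pics/w1.png

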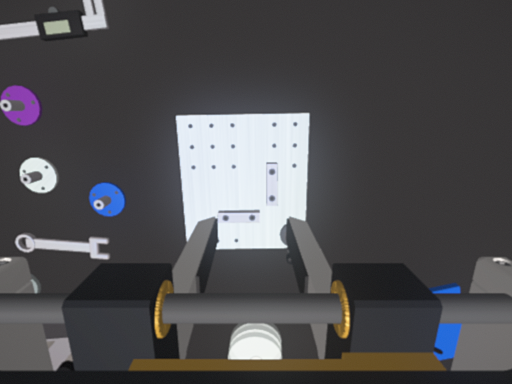

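The wrist view shows the plate's edges: top row ≈115, left col ≈180–188, right col ≈309. The stop bars are at (272,184) and (238,216), so the datum corner is at about (265,211), with the clamp behind it.

Run:
```python
from h import *
st=observe(); C=cam("wrist",st); im=cv2.imread("pics/w1.png")
g=cv2.cvtColor(im,cv2.COLOR_BGR2GRAY).astype(float)
def edge_pts(rng,axis,a,b):
    P=[]
    for k in rng:
        l=g[a:b,k] if axis==0 else g[k,a:b]
        d=np.abs(np.diff(l)); i=int(d.argmax()); 
        if 0<i<len(d)-1:
            w=d[i-1:i+2]; i=i+(w*[-1,0,1]).sum()/w.sum()
        e=a+i+.5; P.append((k,e) if axis==0 else (e,k))
    return P
def line(P,z=.012):
    X=np.array([onz(C,p,z)[:2] for p in P],np.float32); 
    vx,vy,x,y=cv2.fitLine(X,cv2.DIST_HUBER,0,.001,.001).ravel(); return np.array([vx,vy]),np.array([x,y])
T=line(edge_pts(range(190,300,3),0,105,125)); L=line(edge_pts(range(125,215,3),1,170,197)); R=line(edge_pts(range(125,215,3),1,300,320))
for n,l in zip("TLR",(T,L,R)): print(n,l, np.degrees(np.arctan2(l[0][1],l[0][0])))
yaw=np.mean([np.arctan(L[0][1]/L[0][0]),np.arctan(R[0][1]/R[0][0]),-np.arctan(T[0][0]/T[0][1])])
ex=np.array([np.cos(yaw),np.sin(yaw)]);ey=np.array([-ex[1],ex[0]])
yl,yr,xt=L[1]@ey,R[1]@ey,T[1]@ex; print("width",yr-yl)
o=ex*(xt+.105)+ey*(yl+yr)/2; print("yaw",yaw,"origin",o,"corner",o+ex*.038+ey*.033)
# bars
Z=im[150:235,205:290]; cv2.imwrite("pics/w1c.png",cv2.resize(Z,None,fx=7,fy=7,interpolation=cv2.INTER_CUBIC))
co=o+ex*.038+ey*.033
for z in(.012,.026):print(z,[proj(C,[*(co+ex*a+ey*b),z]).round(1) for a,b in[(0,0),(-.01,0),(-.074,0),(0,-.01),(0,-.074)]])
```

```text
T (array([ 0.01707717, -0.99985415], dtype=float32), array([0.46260998, 0.15812142], dtype=float32)) -89.0215
L (array([0.9998255 , 0.01868064], dtype=float32), array([0.5290747 , 0.08559208], dtype=float32)) 1.0703839
R (array([0.9998147 , 0.01925114], dtype=float32), array([0.56668645, 0.27595094], dtype=float32)) 1.1030769
width 0.18963718
yaw 0.018337348 origin [0.5672058  0.18112592] corner [0.6045943  0.21481715]
0.012 [array([265.8, 208.9]), array([265.7, 202.7]), array([265.6, 161.6]), array([259.3, 209. ]), array([218. , 209.6])]
0.026 [array([266.2, 212. ]), array([266.2, 205.7]), array([266.1, 163.3]), array([259.6, 212.1]), array([217. , 212.8])]
```

View pics/w1c.png

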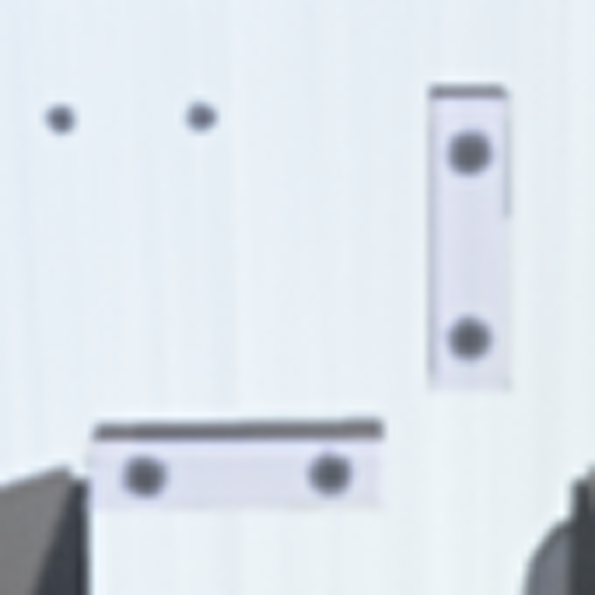

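Bar edges in the crop agree with the plate-edge fit within a pixel, so the corner is at (0.6046, 0.2148) with yaw 0.018. Next I'll take two wrist views of the lid and mould.

Call:
servo_tool(
  commands=[
    [-0.04, -0.8, 0.05, 0],
    [-0.04, -0.8, 0.05, 0],
    [-0.04, -0.8, 0.05, 0],
    [-0.04, -0.8, 0.05, 0],
    [-0.04, -0.8, 0.05, 0],
    [-0.04, -0.8, 0.05, 0],
    [-0.04, -0.8, 0.05, 0],
    [-0.04, -0.8, 0.05, 0],
  ],
)

```text
time: 3.02
tool_pos: [0.5553, -0.1265, 0.1876]
orientation: [-0.002, 1.0, 0.0, -0.0]
force: [-0.7, -0.1, 0.6]
grip_width: 0.5
grip_force: 0.0
```

Run:
```python
from h import *
import pickle
st,im=shot("w2"); print(st["joints"].round(2),st["tool_pos"]); pickle.dump(st,open("w2.p","wb"))
```

```text
[-0.33  0.26  0.53  1.85 -0.15  1.08  1.83] [ 0.55528674 -0.12648022  0.18758992]
```

Call:
servo_tool(
  commands=[
    [0, -0.35, 0, 0],
    [0, -0.35, 0, 0],
    [0, -0.35, 0, 0],
    [0, -0.35, 0, 0],
    [0, -0.35, 0, 0],
  ],
)

```text
time: 3.7
tool_pos: [0.5556, -0.2665, 0.1874]
orientation: [-0.001, 1.0, 0.0, -0.0]
force: [0.2, -1.0, 0.6]
grip_width: 0.5
grip_force: 0.0
```

Run:
```python
from h import *
import pickle
st,im=shot("w3"); print(st["joints"].round(2),st["tool_pos"]); pickle.dump(st,open("w3.p","wb"))
a=cv2.imread("pics/w2.png")[80:260,60:330];b=cv2.imread("pics/w3.png")[80:260,150:420]
cv2.imwrite("pics/w23.png",cv2.resize(np.vstack([a,b]),None,fx=1.6,fy=1.6,interpolation=cv2.INTER_CUBIC))
```

```text
[-0.11  0.35  0.58  1.75 -0.21  1.11  2.12] [ 0.55559414 -0.2664734   0.18741965]
```

View pics/w23.png

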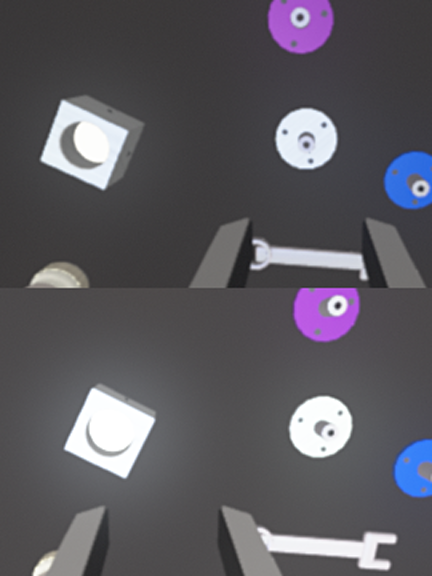

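Upper (w2): lid flange at about pixel (251,166), mould top at (112,169). Lower (w3): lid at (350,166), mould at (219,170). The mould is turned about 25° and nothing touches it.

```bash
cat > m.py <<'E'
from h import *
def blob(g,uv,th):
    m=(g>th).astype(np.uint8)
    m=cv2.morphologyEx(m,cv2.MORPH_CLOSE,np.ones((3,3)))
    cs,_=cv2.findContours(m,cv2.RETR_EXTERNAL,cv2.CHAIN_APPROX_NONE)
    return max((c for c in cs if cv2.pointPolygonTest(cv2.convexHull(c),uv,False)>=0),key=cv2.contourArea)
def flange(g,uv,th=130):
    h=cv2.convexHull(blob(g,uv,th)); return cv2.fitEllipse(h)
def quad(g,uv,th=150):
    h=cv2.convexHull(blob(g,uv,th))[:,0].astype(float)
    # four side lines: group hull points by min-area rect sides
    c=blob(g,uv,th)[:,0].astype(float); B=cv2.boxPoints(cv2.minAreaRect(h.astype(np.float32)))
    Ls=[]
    for i in range(4):
        a,b=B[i],B[(i+1)%4]; L=np.linalg.norm(b-a); t=(b-a)/L; n=np.array([-t[1],t[0]])
        s=(c-a)@t; d=(c-a)@n; k=(np.abs(d)<3)&(s>.15*L)&(s<.85*L)
        vx,vy,x,y=cv2.fitLine(c[k].astype(np.float32),cv2.DIST_HUBER,0,.01,.01).ravel(); Ls.append(np.cross([x,y,1],[x+vx,y+vy,1]))
    P=[np.cross(Ls[i-1],Ls[i]) for i in range(4)]; return np.array([p[:2]/p[2] for p in P])
E
python3 - <<'E'
from m import *
import pickle
D=[]
for n,fl,mo in(("w2",(251,166),(112,169)),("w3",(350,166),(219,170))):
    st=pickle.load(open(n+".p","rb"));C=cam("wrist",st);g=cv2.imread(f"pics/{n}.png",0)
    print(n,"levels",g[mo[1]-25:mo[1]+30:4,mo[0]], g[fl[1],fl[0]-30:fl[0]+30:3])
    e=flange(g,fl);q=quad(g,mo); q=q[np.lexsort((q[:,1],))] ; D.append((C,e,q)); print(e,q.round(1).tolist(), onz(C,e[0],.014))
    X=np.array([onz(C,p,.04) for p in q]); print("mould",X.mean(0),X.round(4).tolist())
(C1,e1,q1),(C2,e2,q2)=D
print("flange",tri((C1,e1[0]),(C2,e2[0])))
for a,b in zip(q1,q2): print("corner",tri((C1,a),(C2,b)))
E
```

```text
w2 levels [120 160 239 247 252 252 252 252 255 119 130 240 211  68] [ 63  64  65  61 235 237 237 238 234 181 218 176 228 236 233 234 236  63
  68  66]
((251.07603454589844, 166.326416015625), (38.048824310302734, 38.447105407714844), 91.28294372558594) [[98.9, 142.1], [139.6, 161.5], [85.1, 179.8], [124.9, 198.1]] [ 0.55105419 -0.12736534  0.014     ]
mould [ 0.55243518 -0.31059326  0.04      ] [[0.5149, -0.3227, 0.04], [0.54, -0.2732, 0.04], [0.5648, -0.3483, 0.04], [0.5901, -0.2982, 0.04]]
w3 levels [155 254 253 255 255 255 255 255 255 255 211 253 255 100] [ 86  89  88  88 255 253 253 253 254 137 133 205 245 242 252 252 255  91
  91  90]
((350.0478210449219, 166.34609985351562), (37.498626708984375, 40.93517303466797), 53.21646499633789) [[208.3, 139.3], [248.0, 158.9], [189.6, 180.3], [228.0, 198.7]] [ 0.55114676 -0.1279234   0.014     ]
mould [ 0.55098548 -0.31025888  0.04      ] [[0.5113, -0.322, 0.04], [0.5365, -0.2713, 0.04], [0.5653, -0.3492, 0.04], [0.5909, -0.2985, 0.04]]
flange (array([ 0.55139993, -0.1273662 ,  0.01243096]), [np.float64(4.505162355506826e-05), np.float64(4.505162355487068e-05)])
corner (array([ 0.51289909, -0.32175086,  0.04176073]), [np.float64(0.0017878944098957893), np.float64(0.0017878944098958338)])
corner (array([ 0.53749625, -0.27125323,  0.04460439]), [np.float64(0.001706684702254857), np.float64(0.001706684702255009)])
corner (array([ 0.56555885, -0.34964283,  0.03777399]), [np.float64(0.00025941756623519026), np.float64(0.00025941756623518663)])
corner (array([ 0.59063538, -0.29852439,  0.03946983]), [np.float64(0.00037675031893899454), np.float64(0.0003767503189393545)])
```

Call:
servo_tool(
  commands=[
    [0.011, 0.347, 0.2, 0],
    [0.011, 0.347, 0.2, 0],
    [0.011, 0.347, 0.2, 0],
    [0.011, 0.347, 0.3, 0],
    [0.011, 0.347, 0.36, 0],
    [0.011, 0.347, 0.4, 0],
    [0.011, 0.347, 0.425, 0],
    [0.011, 0.347, 0.425, 0],
  ],
  fingers=0.5,
  squeeze=20,
)

```text
time: 4.75
tool_pos: [0.5505, -0.1299, 0.0175]
orientation: [-0.0, 1.0, 0.0, -0.0]
force: [-0.4, -0.3, -0.2]
grip_width: 0.499
grip_force: 0.0
```

Call:
servo_tool(
  commands=[
    [0, 0, 0, 0],
    [0, 0, 0, 0],
    [0, 0, 0, 0],
    [0, 0, 0, 0],
  ],
  fingers=0,
)

```text
time: 5.25
tool_pos: [0.5506, -0.1301, 0.0178]
orientation: [-0.0, 1.0, -0.0, 0.0]
force: [-1.0, 0.1, 0.1]
grip_width: 0.109
grip_force: 0.0
```

Call:
servo_tool(
  commands=[
    [0, 0, 0, 0],
    [0, 0, 0, 0],
  ],
)

```text
time: 5.5
tool_pos: [0.5505, -0.1301, 0.0176]
orientation: [-0.0, 1.0, -0.0, -0.0]
force: [1.1, -0.3, 0.2]
grip_width: 0.006
grip_force: 0.0
```

Run:
```python
from h import *
st,im=shot("w4"); print(st["tool_pos"],st["grip_width"],st["grip_force"])
C=cam("wrist",st);print(proj(C,st["tool_pos"]),proj(C,[.5512,-.1275,.014]))
cv2.imwrite("pics/w4c.png",cv2.resize(im[150:350,150:360,::-1],None,fx=2.5,fy=2.5))
```

```text
[ 0.55050658 -0.13005418  0.01758036] 0.005862732968084234 0.0
[251.96371873 211.44527233] [255.03461513 210.74987058]
```

View pics/w4c.png

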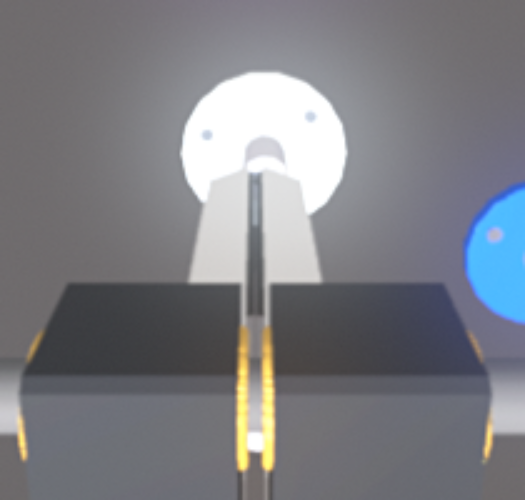

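The wrist crop shows the fingers shut with no contact; the lid flange is still at about (255.6,209), where it was predicted. The fingertips look as if they sit over the stem top, so I'll check with the outer cameras.

Run:
```python
from h import *
st=observe(); out=[]
for n in("scene","side"):
    im=camera(n)[:,:,::-1].copy(); C=cam(n); cv2.imwrite(f"pics/{n}1.png",im)
    u=proj(C,st["tool_pos"]).astype(int); print(n,u,proj(C,[.551,-.1275,.038]),proj(C,[.551,-.1275,.014]))
    x0,y0=max(u[0]-40,0),max(u[1]-45,0); print(x0,y0)
    out.append(cv2.resize(im[y0:y0+80,x0:x0+80],(400,400),interpolation=cv2.INTER_CUBIC))
cv2.imwrite("pics/ss1.png",np.hstack(out))
```

```text
scene [235 201] [236.52311916 197.91142561] [236.66916498 202.89645233]
195 156
side [253 212] [253.68036389 206.44227629] [253.52488673 212.89413512]
213 167
```

View pics/ss1.png

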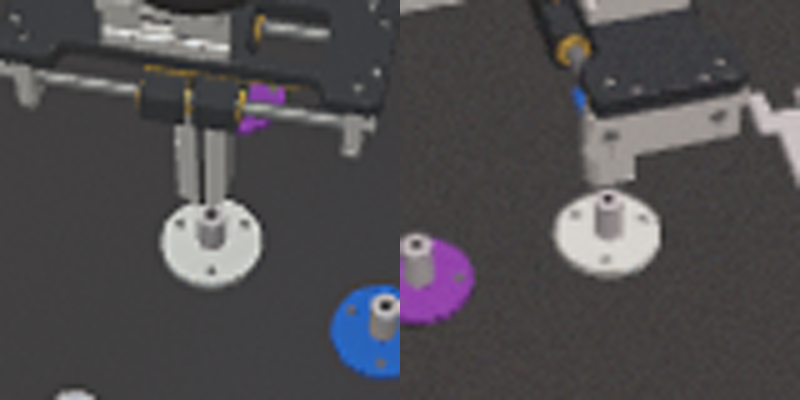

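Run:
```python
from h import *
S=cam("scene");D=cam("side")
for n,a,b in[("tips",(236.6,196),(254.6,203.6)),("flange",(237.4,204.6),(254.6,213.4)),("stemtop",(237.1,198.8),(254.6,206.5))]: print(n,tri((S,a),(D,b)))
```

```text
tips (array([ 0.55258305, -0.12738755,  0.04836826]), [np.float64(0.0007706852316169711), np.float64(0.000770685231616914)])
flange (array([ 0.55392071, -0.12553412,  0.0097472 ]), [np.float64(0.0007068671222974172), np.float64(0.0007068671222973885)])
stemtop (array([ 0.55316993, -0.12614148,  0.03643428]), [np.float64(0.0007785640195721993), np.float64(0.000778564019572044)])
```

The fingertips triangulate to z≈0.048 while the reported TCP is 0.0176, so the real tips sit about 30 mm higher than reported (xy agrees). I'll open, descend in steps and watch the force.

Call:
servo_tool(
  commands=[
    [-0.002, 0.005, 0, 0],
    [-0.002, 0.005, 0, 0],
    [-0.002, 0.005, 0, 0],
    [-0.002, 0.005, 0, 0],
    [-0.002, 0.005, 0.03, 0],
    [-0.002, 0.005, 0.05, 0],
    [-0.002, 0.005, 0.05, 0],
  ],
  fingers=0.5,
)

```text
time: 6.52
tool_pos: [0.5506, -0.1281, -0.0034]
orientation: [-0.0, 1.0, -0.0, -0.001]
force: [-0.6, 0.1, -0.3]
grip_width: 0.499
grip_force: 0.0
```

Run:
```python
from h import *
st=observe(); out=[]
for n,u in(("scene",(236,196)),("side",(254,204))):
    im=camera(n)[:,:,::-1].copy()
    out.append(cv2.resize(im[u[1]-40:u[1]+40,u[0]-40:u[0]+40],(400,400),interpolation=cv2.INTER_CUBIC))
cv2.imwrite("pics/ss2.png",np.hstack(out)); print(st["tool_pos"],st["force"])
```

```text
[ 0.55057237 -0.12810458 -0.00342281] [-0.60407272  0.12457115 -0.29259819]
```

View pics/ss2.png

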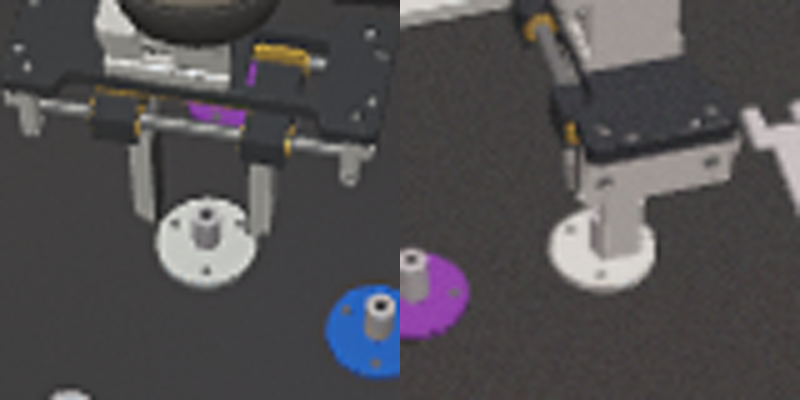

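The fingers now straddle the stem: scene-crop tips at (145,220) and (260,235), and in the side crop the near finger's bottom is at (615,256), over the flange.

Run:
```python
from h import *
S=cam("scene");D=cam("side")
print(tri((S,(225,199.8)),(D,(257,215.2)))); print("right tip z .02",onz(S,(248,202.6),.02), "left",onz(S,(225,199.8),.02)); print(onz(D,(257,215.2),.02))
```

```text
(array([ 0.55463193, -0.15523094,  0.03083209]), [np.float64(0.003381859205721797), np.float64(0.0033818592057217782)])
right tip z .02 [ 0.54836249 -0.09732863  0.02      ] left [ 0.55086323 -0.15906467  0.02      ]
[ 0.55562905 -0.14274605  0.02      ]
```

Call:
servo_tool(
  commands=[
    [-0.001, 0.002, 0.012, 0],
    [-0.001, 0.002, 0.022, 0],
    [-0.001, 0.002, 0.022, 0],
  ],
)

```text
time: 7.0
tool_pos: [0.5515, -0.1272, -0.0115]
orientation: [-0.0, 1.0, -0.0, -0.0]
force: [-0.1, -0.6, -0.6]
grip_width: 0.502
grip_force: 0.0
```

Call:
servo_tool(
  commands=[
    [0, 0, 0, 0],
    [0, 0, 0, 0],
    [0, 0, 0, 0],
    [0, 0, 0, 0],
    [0, 0, 0, 0],
    [0, 0, 0, 0],
  ],
  fingers=0,
)

```text
time: 7.75
tool_pos: [0.5518, -0.1273, -0.0111]
orientation: [-0.0, 1.0, -0.0, 0.0]
force: [-0.5, -0.4, 2.1]
grip_width: 0.15
grip_force: 20.0
```

Call:
servo_tool(
  commands=[
    [0, 0, -0.1, 0],
    [0, 0, -0.2, 0],
    [0, -0.1, -0.2, 0],
    [0, -0.2, -0.2, 0],
    [0, -0.28, -0.2, 0],
    [0, -0.28, -0.2, 0],
    [0, -0.28, -0.2, 0],
  ],
)

```text
time: 8.62
tool_pos: [0.5516, -0.2386, 0.0685]
orientation: [-0.0, 1.0, 0.0, -0.0]
force: [-0.5, -0.1, -1.5]
grip_width: 0.153
grip_force: 20.0
```

Run:
```python
from m import *
import pickle
st,im=shot("w5"); pickle.dump(st,open("w5.p","wb")); C=cam("wrist",st); print(st["tool_pos"],st["orientation"].round(4),st["grip_force"])
g=cv2.cvtColor(im,cv2.COLOR_RGB2GRAY)
uv=proj(C,[.552,-.3104,.04]); print(uv)
q=quad(g,tuple(map(float,uv)),200); X=np.array([onz(C,p,.04) for p in q]); print(q.round(1).tolist(),"mould",X.mean(0),[np.linalg.norm(X[i]-X[i-1]).round(4) for i in range(4)])
f=proj(C,[st["tool_pos"][0],st["tool_pos"][1],st["tool_pos"][2]+.025]); print(f)
cv2.imwrite("pics/w5c.png",cv2.resize(im[90:300,60:330,::-1],None,fx=2.5,fy=2.5))
```

```text
[ 0.55161638 -0.23859651  0.06851662] [-3.e-04  1.e+00  2.e-04 -3.e-04] 19.999912083148956
[173.44137699 201.25087258]
[[133.1, 214.3], [155.5, 160.7], [213.9, 187.9], [188.6, 239.5]] mould [ 0.55220657 -0.31095392  0.04      ] [np.float64(0.0561), np.float64(0.0562), np.float64(0.0562), np.float64(0.0571)]
[252.02950011 223.15180444]
```

View pics/w5c.png

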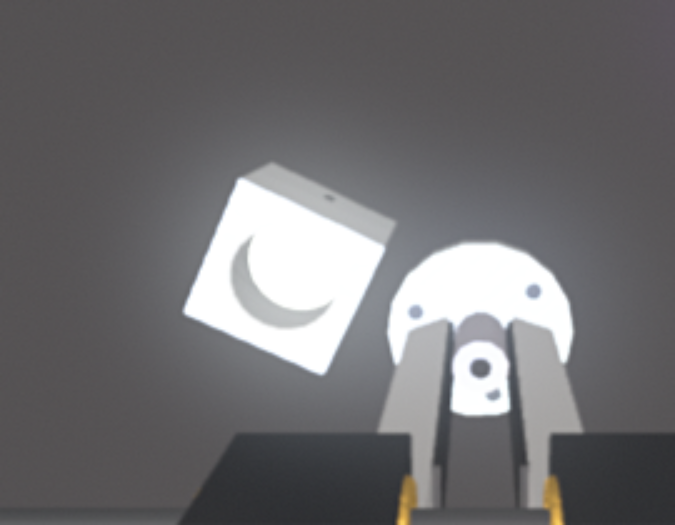

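The held lid's flange is at about pixel (252,222) and looks level in the fingers. The mould, centred near (173,200), measures 56 mm a side.

Run:
```python
from m import *
import pickle
from scipy.optimize import least_squares
st=pickle.load(open("w5.p","rb"));C=cam("wrist",st);g=cv2.imread("pics/w5.png",0)
c=blob(g,(252.,200.),200)[:,0]; c=c[(c[:,1]<222)&(c[:,0]>205)&(c[:,0]<300)]; 
for z in(.0915,.0938,.096):
    X=np.array([onz(C,p,z)[:2] for p in c]); 
    a=np.arctan2(*(X-st["tool_pos"][:2]).T)
    r=least_squares(lambda p:np.hypot(*(X-p[:2]).T)-p[2],[*st["tool_pos"][:2],.027],loss="soft_l1",f_scale=.0005)
    r2=least_squares(lambda p:np.hypot(*(X-p[:2]).T)-.027,st["tool_pos"][:2],loss="soft_l1",f_scale=.0005)
    print(z,len(c),r.x.round(4),r2.x.round(4),"off",(r2.x-st["tool_pos"][:2]).round(4))
```

```text
0.0915 161 [ 0.5396 -0.2389  0.0174] [ 0.5522 -0.2389] off [ 0.0006 -0.0003]
0.0938 161 [ 0.5389 -0.2389  0.0172] [ 0.5517 -0.2389] off [ 0.0001 -0.0003]
0.096 161 [ 0.5381 -0.2389  0.017 ] [ 0.5513 -0.2389] off [-0.0003 -0.0003]
```

Call:
servo_tool(
  commands=[
    [-0.002, -0.1, 0, 0],
    [-0.002, -0.18, 0, 0],
    [-0.002, -0.18, 0, 0],
    [-0.002, -0.18, 0.05, 0],
    [-0.002, -0.18, 0.085, 0],
    [-0.002, -0.18, 0.085, 0],
  ],
)

```text
time: 9.43
tool_pos: [0.5518, -0.3098, 0.033]
orientation: [-0.001, 1.0, 0.001, -0.001]
force: [-0.3, -0.1, -0.4]
grip_width: 0.15
grip_force: 20.0
```

Call:
servo_tool(
  commands=[
    [-0.001, -0.002, 0, 0],
    [-0.001, -0.002, 0.01, 0],
    [-0.001, -0.002, 0.018, 0],
    [-0.001, -0.002, 0.024, 0],
    [-0.001, -0.002, 0.028, 0],
    [-0.001, -0.002, 0.028, 0],
  ],
)

```text
time: 10.18
tool_pos: [0.5529, -0.3121, 0.0235]
orientation: [-0.0, 1.0, 0.0, -0.0]
force: [-0.4, -0.0, -0.6]
grip_width: 0.15
grip_force: 20.0
```

Call:
servo_tool(
  commands=[
    [0, 0, 0.003, 0],
    [0, 0, 0.006, 0],
    [0, 0, 0.008, 0],
    [0, 0, 0.008, 0],
  ],
)

```text
time: 10.68
tool_pos: [0.553, -0.3121, 0.0208]
orientation: [-0.0, 1.0, 0.0, 0.0]
force: [-2.1, 1.9, 7.0]
grip_width: 0.153
grip_force: 20.0
```

Call:
servo_tool(
  commands=[
    [0, 0, -0.002, 0],
    [0, 0, -0.002, 0],
    [0, 0, -0.002, 0],
    [0, 0, -0.002, 0],
    [0, 0, -0.03, 0],
    [0, 0, -0.1, 0],
    [0, 0, -0.2, 0],
    [0.03, 0, -0.25, 0],
    [0.03, 0, -0.25, 0],
  ],
  fingers=0.4,
)

```text
time: 11.8
tool_pos: [0.5413, -0.3128, 0.1226]
orientation: [0.0, 1.0, -0.0, 0.001]
force: [0.9, -0.2, -0.5]
grip_width: 0.403
grip_force: 0.0
```

Run:
```python
from m import *
import pickle
st,im=shot("w6"); pickle.dump(st,open("w6.p","wb")); C=cam("wrist",st); print(st["tool_pos"],st["orientation"].round(4),st["joints"].round(2)); 
u=proj(C,[.5522,-.311,.046]);print(u)
o=[cv2.resize(im[100:240,180:320,::-1],(400,400),interpolation=cv2.INTER_CUBIC)]
i2=camera("side"); v=proj(cam("side"),[.5522,-.311,.04]).astype(int); print(v)
o.append(cv2.resize(i2[v[1]-35:v[1]+35,v[0]-35:v[0]+35,::-1],(400,400),interpolation=cv2.INTER_CUBIC))
cv2.imwrite("pics/w6c.png",np.hstack(o))
```

```text
[ 0.54133697 -0.31283187  0.12258811] [ 3.0e-04  1.0e+00 -4.0e-04  1.5e-03] [ 0.    0.43  0.55  1.79 -0.26  0.99  2.23]
[253.61042406 196.52568456]
[277 264]
```

View pics/w6c.png

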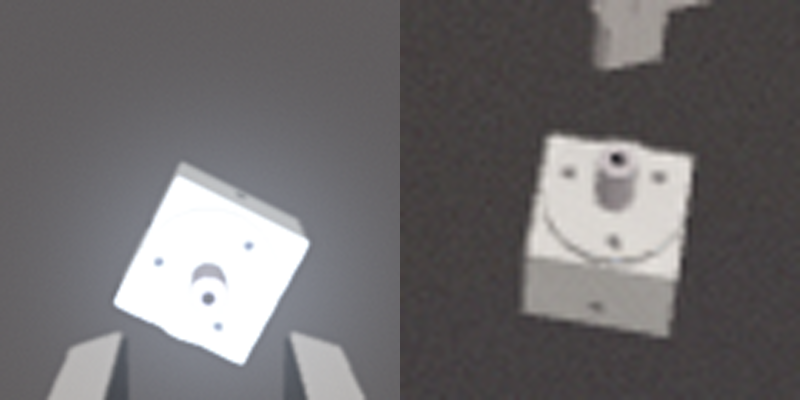

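The lid sits centred, level and let go; both crops show the flange flush on the rim. Next I'll refine the mould's yaw and centre for the side grasp.

Run:
```python
from m import *
import pickle
for n,uv,th in(("w5",(173.,201.),200),("w6",(253.,196.),200),("w6",(253.,196.),235),("w2",(112.,169.),180)):
    st=pickle.load(open(n+".p","rb"));C=cam("wrist",st);g=cv2.imread(f"pics/{n}.png",0)
    q=quad(g,uv,th);X=np.array([onz(C,p,.04) for p in q])[:,:2]
    E=[X[i]-X[i-1] for i in range(4)]; print(n,X.mean(0).round(4),[round(np.linalg.norm(e)*1e3,1) for e in E],[round(np.degrees(np.arctan2(e[1],e[0]))%90,1) for e in E])
```

```text
w5 [ 0.5522 -0.3109] [np.float64(56.1), np.float64(56.3), np.float64(56.2), np.float64(57.0)] [np.float64(63.1), np.float64(63.2), np.float64(63.8), np.float64(63.0)]
w6 [ 0.5522 -0.3114] [np.float64(57.1), np.float64(57.8), np.float64(56.8), np.float64(57.4)] [np.float64(63.0), np.float64(63.0), np.float64(62.7), np.float64(63.3)]
w6 [ 0.5526 -0.3114] [np.float64(56.3), np.float64(56.5), np.float64(56.2), np.float64(55.8)] [np.float64(63.1), np.float64(63.1), np.float64(62.5), np.float64(63.2)]
w2 [ 0.5523 -0.3109] [np.float64(55.2), np.float64(54.8), np.float64(55.3), np.float64(54.7)] [np.float64(63.2), np.float64(63.2), np.float64(63.1), np.float64(63.1)]
```

Call:
servo_tool(
  commands=[
    [-0.027, 0.004, 0, 0.05],
    [-0.027, 0.004, 0, 0.1],
    [-0.027, 0.004, 0, 0.1494],
    [-0.027, 0.004, 0.1, 0.1494],
    [-0.027, 0.004, 0.1, 0.1494],
    [-0.027, 0.004, 0.1, 0.1494],
  ],
  fingers=0.8,
  squeeze=40,
)

```text
time: 12.65
tool_pos: [0.5519, -0.3108, 0.0808]
orientation: [0.232, 0.973, -0.0, -0.0]
force: [0.2, 0.5, 0.5]
grip_width: 0.797
grip_force: 0.0
```

Run:
```python
from h import *
st=observe(); R=Ro.from_quat(st["orientation"]).as_matrix(); print(R.round(4),st["grip_width"],st["joints"].round(2)); print(np.degrees(np.arctan2(R[1,1],R[0,1])), tomove(st,[.5523,-.3112,-.011]))
```

```text
[[-8.92e-01  4.52e-01 -5.00e-04]
 [ 4.52e-01  8.92e-01 -2.00e-04]
 [ 3.00e-04 -4.00e-04 -1.00e+00]] 0.7971827634453702 [-0.05  0.52  0.63  1.81 -0.37  0.94  1.84]
63.12992446969337 [-0.00152275 -0.00037482  0.22958316]
```

Call:
servo_tool(
  commands=[
    [-0.001, 0, 0.1, 0],
    [-0.001, 0, 0.17, 0],
    [-0.001, 0, 0.21, 0],
    [-0.001, 0, 0.23, 0],
    [-0.001, 0, 0.23, 0],
    [-0.001, 0, 0.23, 0],
  ],
)

```text
time: 13.4
tool_pos: [0.5527, -0.311, -0.0106]
orientation: [0.232, 0.973, -0.0, 0.001]
force: [-0.9, 0.3, 0.4]
grip_width: 0.801
grip_force: 0.0
```

Call:
servo_tool(
  commands=[
    [0, 0, 0, 0],
    [0, 0, 0, 0],
    [0, 0, 0, 0],
    [0, 0, 0, 0],
    [0, 0, 0, 0],
  ],
  fingers=0.3,
)

```text
time: 14.02
tool_pos: [0.5524, -0.3107, -0.0113]
orientation: [0.232, 0.973, 0.0, 0.0]
force: [-0.5, 0.2, 6.6]
grip_width: 0.589
grip_force: 40.0
```

Call:
servo_tool(
  commands=[
    [0, 0, -0.05, 0],
    [0, 0, -0.15, 0],
    [0, 0, -0.22, -0.05],
    [0, 0, -0.22, -0.1],
    [0, 0, -0.22, -0.1553],
    [0, 0, -0.22, -0.1553],
    [0, 0, -0.22, -0.1553],
  ],
)

```text
time: 14.9
tool_pos: [0.552, -0.3108, 0.0768]
orientation: [-0.007, 1.0, -0.0, 0.0]
force: [0.1, -0.2, -4.0]
grip_width: 0.594
grip_force: 40.0
```

Run:
```python
from h import *
st=observe(); R=Ro.from_quat(st["orientation"]).as_matrix(); print(st["grip_width"],st["joints"].round(2)); print(np.degrees(np.arctan2(R[1,1],R[0,1])), tomove(st,[.565,.174,.08]))
```

```text
0.5941294333347432 [ 0.03  0.49  0.51  1.81 -0.29  0.92  2.25]
90.83201137806823 [-0.05004986  1.21144133 -0.0081253 ]
```

Call:
servo_tool(
  commands=[
    [-0.01, 0.1, 0, -0.001],
    [-0.02, 0.22, 0, -0.001],
    [-0.03, 0.34, 0, -0.001],
    [-0.04, 0.46, 0, -0.001],
    [-0.05, 0.58, 0, -0.001],
    [-0.05, 0.7, 0, -0.001],
    [-0.05, 0.82, 0, -0.001],
    [-0.05, 0.92, 0, -0.001],
    [-0.05, 0.98, 0, -0.001],
    [-0.05, 1.0, 0, -0.001],
  ],
)

```text
time: 16.15
tool_pos: [0.5644, 0.0912, 0.0763]
orientation: [-0.011, 1.0, -0.0, -0.0]
force: [0.8, -0.2, -3.1]
grip_width: 0.589
grip_force: 40.0
```

Run:
```python
from h import *
st,im=shot("w7"); R=Ro.from_quat(st["orientation"]).as_matrix(); print(st["tool_pos"],st["force"],st["grip_width"],st["joints"].round(2)); print(np.degrees(np.arctan2(R[1,1],R[0,1])), tomove(st,[.565,.174,.03]))
```

```text
[0.56440765 0.09120755 0.07634157] [ 0.83712808 -0.16754615 -3.10069139] 0.5887595179326186 [-0.63  0.39  0.45  1.95 -0.22  0.86  1.53]
91.2417586683919 [-0.0059987   0.20690675  0.11584092]
```

Call:
servo_tool(
  commands=[
    [-0.004, 0.1, 0, -0.001],
    [-0.004, 0.2, 0, 0.001],
    [-0.004, 0.2, 0.06, 0.001],
    [-0.004, 0.2, 0.12, 0.001],
    [-0.004, 0.2, 0.16, 0.001],
    [-0.004, 0.2, 0.175, 0.001],
    [-0.004, 0.2, 0.175, 0.001],
    [-0.004, 0.2, 0.175, 0.001],
  ],
)

```text
time: 17.2
tool_pos: [0.565, 0.1697, 0.0071]
orientation: [-0.009, 1.0, 0.0, 0.0]
force: [0.4, 0.3, -2.8]
grip_width: 0.595
grip_force: 40.0
```

Call:
servo_tool(
  commands=[
    [0, 0, 0.006, 0],
    [0, 0, 0.01, 0],
    [0, 0, 0.013, 0],
    [0, 0, 0.015, 0],
    [0, 0, 0.015, 0],
  ],
)

```text
time: 17.82
tool_pos: [0.5644, 0.1697, 0.0007]
orientation: [-0.009, 1.0, 0.0, -0.0]
force: [-3.0, -0.9, 4.3]
grip_width: 0.591
grip_force: 40.0
```

Call:
servo_tool(
  commands=[
    [-0.01, 0.014, 0, 0],
    [-0.018, 0.025, 0, 0],
    [-0.024, 0.034, 0, 0],
    [-0.026, 0.037, 0, 0],
    [-0.026, 0.037, 0, 0],
  ],
)

```text
time: 18.45
tool_pos: [0.5752, 0.185, 0.0007]
orientation: [-0.01, 1.0, 0.0, 0.0]
force: [-0.8, -1.5, 6.2]
grip_width: 0.589
grip_force: 40.0
```

Call:
servo_tool(
  commands=[
    [-0.003, 0.003, 0, 0],
    [-0.006, 0.006, 0, 0],
    [-0.006, 0.006, 0, 0],
  ],
)

```text
time: 18.82
tool_pos: [0.5764, 0.1861, 0.0007]
orientation: [-0.009, 1.0, -0.001, -0.001]
force: [-8.0, -7.0, 15.3]
grip_width: 0.588
grip_force: 40.0
```

Call:
servo_tool(
  commands=[
    [-0.002, 0.002, -0.001, 0],
    [-0.004, 0.004, -0.001, 0],
    [-0.004, 0.004, -0.001, 0],
    [-0.004, 0.004, -0.001, 0],
  ],
)

```text
time: 19.32
tool_pos: [0.5768, 0.1862, 0.0007]
orientation: [-0.009, 1.0, -0.001, -0.002]
force: [-13.5, -14.6, 18.1]
grip_width: 0.59
grip_force: 40.0
```

Call:
servo_tool(
  commands=[
    [-0.003, 0.003, -0.002, 0],
    [-0.003, 0.003, -0.003, 0],
    [-0.003, 0.003, -0.003, 0],
    [-0.003, 0.003, -0.003, 0],
  ],
)

```text
time: 19.82
tool_pos: [0.5768, 0.1862, 0.0009]
orientation: [-0.009, 1.0, -0.002, -0.003]
force: [-12.9, -16.6, 7.9]
grip_width: 0.591
grip_force: 40.0
```

Run:
```python
from m import *
st,im=shot("w8"); C=cam("wrist",st); R=Ro.from_quat(st["orientation"]).as_matrix(); print(st["tool_pos"],st["force"].round(1),st["wrist_torque"].round(2),R.round(4).tolist(),st["grip_force"])
S=cam("scene");D=cam("side")
for n,c in(("scene",S),("side",D)): i=camera(n); cv2.imwrite(f"pics/{n}8.png",i[:,:,::-1]); print(n,proj(c,[.5771,.1863,.082]),proj(c,[.5771,.1863,.052]))
co=np.array([.6046,.2148]);ex=np.array([np.cos(.0183),np.sin(.0183)]);ey=np.array([-ex[1],ex[0]])
g=cv2.cvtColor(im,cv2.COLOR_RGB2GRAY); d=np.array(st["tool_pos"][:2])-co; print("mould in corner frame mm",d@ex*1e3,d@ey*1e3,"yaw",np.degrees(np.arctan2(R[1,1],R[0,1]))-90)
print([proj(C,[*(co+a*ex+b*ey),z]).round(1).tolist() for a,b,z in[(-.056,-.056,.052),(-.056,0,.052),(-.056,-.056,.012),(-.056,0,.012)]])
```

```text
[0.5767684  0.18617624 0.0008729 ] [-12.9 -16.6   7.9] [-4.25  3.28  0.17] [[-0.9998, -0.0172, -0.0059], [-0.0172, 0.9998, -0.0045], [0.006, -0.0044, -1.0]] 40.0065153837204
scene [361.72622513 216.56954728] [358.70761218 222.79732057]
side [233.24497395 122.6901785 ] [233.46286067 130.94719585]
mould in corner frame mm -28.35072797989543 -28.109677040850517 yaw 0.9883647346604505
[[206.3, 197.1], [297.3, 197.0], [214.8, 181.8], [289.2, 181.7]]
```

Run:
```python
from m import *
g=cv2.imread("pics/w8.png",0); print(g[170:235,235].tolist()); print(g[190,195:310:1].tolist())
st=observe();C=cam("wrist",st);print(st["time"],st["force"].round(1),st["joint_vel"].round(4));print([proj(C,[.5768+a,.1862,z]).round(1).tolist() for a,z in[(-.028,.012),(-.028,.052),(-.027,.058),(0,.082)]])
```

```text
[215, 215, 215, 215, 215, 215, 215, 215, 215, 216, 218, 210, 159, 116, 106, 106, 107, 108, 109, 109, 110, 110, 109, 108, 109, 109, 109, 141, 195, 210, 212, 211, 184, 137, 116, 160, 200, 212, 211, 210, 208, 209, 208, 209, 209, 210, 210, 211, 211, 210, 211, 209, 210, 210, 209, 210, 208, 209, 208, 209, 208, 210, 210, 210, 210]
[209, 210, 210, 209, 208, 208, 209, 210, 210, 211, 211, 210, 208, 208, 199, 162, 123, 109, 110, 109, 110, 110, 110, 110, 110, 111, 110, 110, 111, 111, 110, 111, 109, 108, 110, 110, 110, 110, 110, 109, 110, 109, 110, 109, 110, 110, 110, 108, 111, 109, 111, 110, 110, 109, 109, 110, 109, 108, 108, 110, 109, 110, 109, 109, 109, 108, 109, 107, 109, 109, 108, 108, 108, 108, 108, 109, 107, 108, 108, 108, 109, 108, 107, 108, 107, 108, 107, 108, 107, 108, 108, 108, 108, 106, 108, 106, 106, 122, 156, 184, 192, 191, 190, 191, 188, 185, 183, 183, 184, 185, 187, 185, 187, 188, 187]
19.975 [-14.2 -17.2   7.8] [ 0.0005  0.0008  0.0002  0.0001 -0.0003  0.0008  0.0005]
[[252.5, 181.3], [252.4, 196.5], [252.4, 201.0], [251.5, 262.3]]
```

The mould's front edges are at rows 182 and 197, against 181 and 196.5 predicted for home on the plate. The lid's flange line is flush, and the push is steady at about 14 N and 17 N, so I'm handing in.

```bash
python3 -c "
from rig import *
print(sign_off())"
```

```text
the job is handed in; nothing more can be done
None
```

I handed the job in with the lid seated level and the mould flat on the plate within about 0.5 mm of home, still gripped and pushed about 14 N towards stop_back and 17 N towards stop_left; the judge's result was not shown to me.

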